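# Wheel the spice caddy into its taped bay

### The job

Roll the little wheeled spice caddy ahead from where it waits until both front swivel castors trail straight behind their pivots, and then steer it, always with its wheels on the table, into the three-sided taped bay. Leave it in the middle of the bay, square with the tape, nose towards the closed end and its castors trailing straight, and let go of it.

Things in the scene. Friction and masses are not known exactly. Their poses are not given: they have to be found in the camera images.
- caddy: Wooden trolley with two fixed spice jars (tops 156 mm up); deck 150 (x) by 120 mm (y), 48 mm high; 0.8 kg, rolls with under 2 N. Origin: on the table under the deck's middle; +x to its nose, z up. Fixed rear wheels 48 mm behind the origin roll along x only; castors pivot 50 mm ahead of it, 42 mm either side, wheels 30 mm across, 14 mm off their pivots: 60 mm of straight pushing brings them round.
- caddy_handle (a point): Centre of the push handle: a level wooden bar across the caddy's rear, 95 mm behind its origin, 120 mm above the table; 100 mm long (caddy's y), 14 mm thick (its x), 18 mm high, on two thin steel stalks 38 mm either side of its middle. Can be pinched from above across the 14 mm.
- bay: Parking mark: three flat strips of pale 16 mm tape on the table, a U 150 mm wide and 180 mm long inside. Origin: on the table in the middle of the U, where the caddy's origin belongs; +x points to the closed end, -x to the open side, which faces the waiting caddy 0.25 to 0.43 m away. Not the small closed square of the same tape farther back.
- castor_left (a joint): Swivel angle (rad) of the front castor on the caddy's left (+y), about the vertical: 0 when its wheel trails straight behind its pivot (towards the handle), positive turned anticlockwise seen from above; swings freely, stopped at +-3.1. Starts turned well to one side.
- castor_right (a joint): The same for the front castor on the caddy's right (-y).

How it is judged:
By the outcome, as a careful person would: the job done as asked, in the order asked, and still so for the second after the job is handed in, with the robot touching nothing.
It also fails if it takes over 40 s, if anything falls off the work surface, if the arm or the gripper's body presses on something with over 40 N, if the wrist force passes 120 N, or if a joint passes its speed limit or range.

### The arm

A 6-joint arm with a two-finger parallel gripper is mounted at the origin on a cart in front of the work surface, level with it; the furniture and walls round the work are solid. World frame = base frame: x ahead of the robot, y to its left, z up, the work surface at z = 0. Lengths are in m, angles in rad, forces in N, time in s.
With the tool pointing down it reaches from about 0.275 to 0.85 m from the base axis. Payload 19 kg.
Tool frame: the origin (TCP) lies at the very end of the fingers, on their centre line; the grasp point (between the pads) lies 19 mm behind it; z points along the fingers, y is the line along which they close (so a half turn about z gives the same grasp; the last joint's range is limited). The gripper opens to 85 mm and grips with 20 to 120 N. Pads are 22 mm wide; open, the fingers measure 114 mm over their backs; the gripper's body (76 mm by 85 mm) begins 54 mm behind the grasp point. The pads swing forward as they close: fully open they stand 13 mm farther back than shut.
Start: joints at [0.587, 0.15, 1.437, -0, 1.554, -0.134], TCP at [0.432, 0.38, 0.231] pointing down, gripper open.
Joint ranges: [-2.8, 2.8], [-0.68, 2.1], [0.12, 2.68], [-1.39, 4.53], [0.16, 2.79], [-2.81, 2.81]. Speed limits (rad/s): [1.89, 1.89, 2.22, 3.01, 3.01, 3.01].

### API

Orientations are given as a unit quaternion [x, y, z, w].
In Python, from rig import readout, vision, r, look_for gives the robot as it stands.
- The arm moves only by the tool move_arm, never from a script. Its argument "series" is text: rows parted by semicolons, each of 7 numbers parted by spaces: the turn, a rotation vector about the tool's x, y, z in degrees, then the shift along the tool's x, y, z in m, then the closure, from 0 (fully open) to 1 (shut). In form: rx ry rz tx ty tz grip; .... A call has exactly 10 rows; each row is the pose to reach, as a shift and turn from the pose commanded when the call began, along the tool's axes at that moment; what a row does not reach only later rows make up. A row lasts 1/10 s, in which the tool goes at most 50 mm and 8.59 degrees, less where a joint would pass 70% of its speed; a pose out of reach is approached as far as the arm can. A call with a gripper value outside its range is refused whole. The fingers move at their own pace and stop on an object; "force" is the grip in N (left out, the last holds). Time passes only in rows, so rows that repeat a pose let the fingers close, or fill a call up. It gives the time, the measured TCP pose, the force, the opening and the grip force at its end, in the units of the state.
- readout.read_state(): the state, without advancing time (a new reading comes with each control period).
- vision.read_camera(name): name is "scene" or "top" or "wrist"; returns (picture, depth): 400x640x3 uint8, red, green, blue; 400x640 float32, m along the optical axis (not along the pixel's ray), 0 where there is no reading.
- vision.camera_model(name): a dict with "camera_matrix" (3x3 intrinsics, pixels), "rvec" (rotation vector, rad) and "tvec" (3), from world to camera coordinates, as OpenCV has them; the wrist camera has in their place "tool_from_camera" (4x4, takes a point from camera to tool coordinates, whose origin is the TCP and whose axes are the flange's). Camera axes: x right, y down, z forward; pixel columns grow to the right and rows downward; lengths in m; the calibration is good to about 2 mm. The wrist camera is an equidistant fisheye: a pixel r from the principal point sees the ray r / f radians off the axis. A picture is of the moment at which its call begins: read the wrist's pose just before it. camera_model takes no time and is no camera call.
- r.close_job(): hands the job in; it is judged then, once.
Trained networks look in the newest picture that a camera, given by its name, has taken for a name from the list of things; names that differ only in an ending like _2 or _b are one class to them, and where a whole thing is asked for, a point or a joint stands for the part that bears it (a point fixed in the world has none). Each returns a list of dicts, best first, with "score" (0 to 1); they miss things now and then, are a little off and sometimes report something else, mostly with a low value. They report only what shows in the picture. A call takes as long as a camera call.
- look_for(camera, label): "rect" ([left, top, right, bottom] in pixels, round what is visible of it).
The state is a dict: "time": time; "q": joint angles; "joint_vel": joint speeds; "joint_efforts": joint torques, N m; "tcp_pos": TCP position; "tcp_rot": TCP orientation; "wrist_force": force on the tool from outside, world axes, zero at the start; "moment": the same for the moment, N m; "width": opening from 0.0 (shut) to 1.0 (fully open); "finger_force": force on a finger pad.
Only numpy, scipy, OpenCV 4.12 (cv2) and the standard library are available. Lean on these libraries where they do the work, as an engineer would, in place of code of your own. Each camera call takes 0.05 s, during which the arm holds its last target. There are 200 camera calls.

## Working session

There is one attempt and no reset: what is moved stays moved. The work goes in short steps, Python scripts to look and compute and a tool call to move; the robot and the scene stay as the last step left them, time stands still between calls to the robot, and variables do not carry over. Pictures are saved under pics/ and viewed, at most 10 in all, crops included, and the job is handed in when it is done.

Besides the shell and the picture viewer there is one more tool, called after "Request:" in YAML: its name, and indented under it one key for each argument. move_arm: Moves the arm, as the interface text tells. Its arguments: {"type":"object","properties":{"series":{"type":"string"},"force":{"type":"number"}},"required":["series"]}

```bash
mkdir -p pics; ls
cat > h.py <<'E'
import numpy as np, cv2
from rig import readout, vision, r, look_for
from scipy.spatial.transform import Rotation as R
def cloud(cam):
    im,d=vision.read_camera(cam); m=vision.camera_model(cam)
    K=np.array(m["camera_matrix"]); Rm=cv2.Rodrigues(np.array(m["rvec"],float))[0]; t=np.array(m["tvec"],float).ravel()
    v,u=np.mgrid[:400,:640]
    P=np.stack([(u-K[0,2])/K[0,0]*d,(v-K[1,2])/K[1,1]*d,d],-1)
    W=(P-t)@Rm
    W[d<=0]=np.nan
    return im,d,W
E
python3 - <<'E'
from h import *
s=readout.read_state(); print(s)
for c in ("scene","top"):
    im,d,W=cloud(c); cv2.imwrite(f"pics/{c}0.png",im[...,::-1]); np.savez(f"{c}0.npz",im=im,W=W)
    for n in ("caddy","caddy_handle","bay","castor_left","castor_right"):
        print(c,n,[(x["rect"],round(x["score"],2)) for x in look_for(c,n)[:3]])
E
```

```text
pics
{'time': 0.0, 'q': array([ 5.86986384e-01,  1.50974804e-01,  1.43799616e+00, -2.13536150e-05,
        1.55380005e+00, -1.33992768e-01]), 'joint_vel': array([-0.00129148,  0.00046227,  0.00086519,  0.00123091, -0.00138362,
        0.00164703]), 'joint_efforts': array([-1.88344093e-04, -7.13068771e+01, -5.70865524e+01, -4.94672313e-04,
        9.27148241e-03,  7.02578859e-06]), 'tcp_pos': array([0.43173365, 0.37942053, 0.2306992 ]), 'tcp_rot': array([ 4.12237257e-01,  9.11076340e-01, -5.05189005e-04, -3.03364329e-04]), 'wrist_force': array([ 0.18693697,  0.23134158, -1.04371778]), 'moment': array([-0.02630471,  0.01451548,  0.05334894]), 'finger_force': 0.0, 'width': 1.0018096585371532}
scene caddy [([200.7, 184.7, 289.6, 260.9], 0.75)]
scene caddy_handle [([200.4, 183.0, 290.5, 263.1], 0.73)]
scene bay [([342.9, 152.3, 439.3, 232.7], 0.57)]
scene castor_left []
scene castor_right []
top caddy [([351.6, 185.6, 458.6, 254.2], 0.61)]
top caddy_handle [([354.2, 185.2, 460.5, 254.9], 0.98)]
top bay [([157.1, 164.2, 257.5, 252.3], 0.87)]
top castor_left []
top castor_right []
```

View pics/top0.png

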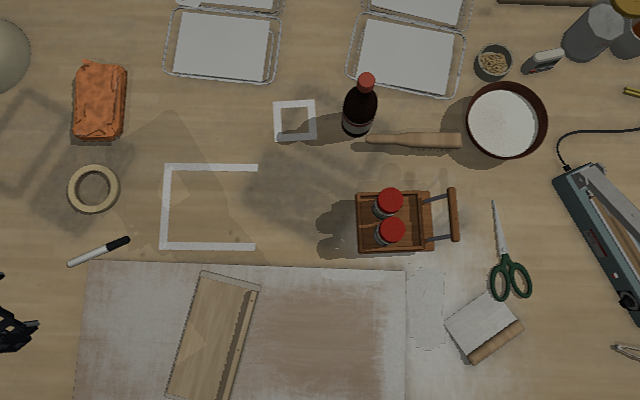

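View pics/scene0.png

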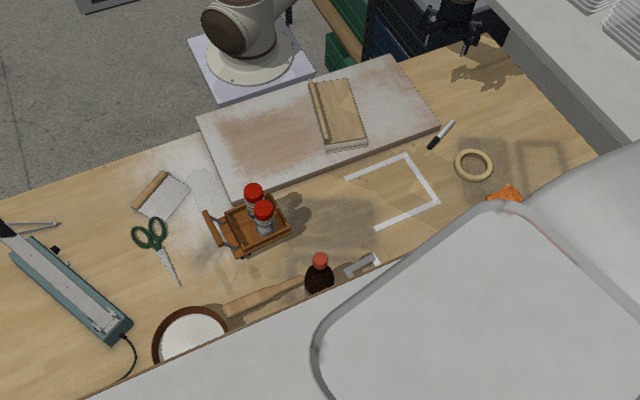

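Run:
```python
import numpy as np,cv2
z=np.load("top0.npz");im=z["im"];W=z["W"]
for v in range(160,265,6): print(v,[tuple(np.round(W[v,u]*1000).astype(int)) if np.isfinite(W[v,u,0]) else None for u in (165,250,360,400,450)])
m=(W[...,2]>.1)&(W[...,2]<.135); print(m.sum())
v,u=np.where(m[170:270,340:480]); print(u.min()+340,u.max()+340,v.min()+170,v.max()+170)
```

```text
160 [(np.int64(718), np.int64(256), np.int64(4)), (np.int64(723), np.int64(78), np.int64(-2)), (np.int64(728), np.int64(-154), np.int64(0)), (np.int64(729), np.int64(-238), np.int64(3)), (np.int64(733), np.int64(-344), np.int64(-1))]
166 [(np.int64(705), np.int64(256), np.int64(1)), (np.int64(710), np.int64(78), np.int64(0)), (np.int64(715), np.int64(-154), np.int64(2)), (np.int64(718), np.int64(-238), np.int64(-2)), (np.int64(719), np.int64(-343), np.int64(2))]
172 [(np.int64(692), np.int64(254), np.int64(4)), (np.int64(697), np.int64(77), np.int64(-1)), (np.int64(702), np.int64(-154), np.int64(2)), (np.int64(705), np.int64(-239), np.int64(-3)), (np.int64(707), np.int64(-344), np.int64(-1))]
178 [(np.int64(680), np.int64(254), np.int64(0)), (np.int64(684), np.int64(76), np.int64(1)), (np.int64(689), np.int64(-154), np.int64(1)), (np.int64(691), np.int64(-238), np.int64(0)), (np.int64(695), np.int64(-344), np.int64(-3))]
184 [(np.int64(667), np.int64(253), np.int64(0)), (np.int64(671), np.int64(76), np.int64(0)), (np.int64(677), np.int64(-154), np.int64(0)), (np.int64(678), np.int64(
[... 2456 characters left out ...]
np.int64(242), np.int64(2)), (np.int64(534), np.int64(69), np.int64(1)), (np.int64(534), np.int64(-149), np.int64(68)), (np.int64(536), np.int64(-226), np.int64(63)), (np.int64(543), np.int64(-339), np.int64(1))]
256 [(np.int64(518), np.int64(241), np.int64(2)), (np.int64(522), np.int64(69), np.int64(1)), (np.int64(526), np.int64(-155), np.int64(3)), (np.int64(528), np.int64(-237), np.int64(-1)), (np.int64(531), np.int64(-339), np.int64(-1))]
262 [(np.int64(504), np.int64(230), np.int64(31)), (np.int64(509), np.int64(68), np.int64(2)), (np.int64(514), np.int64(-155), np.int64(0)), (np.int64(516), np.int64(-237), np.int64(2)), (np.int64(518), np.int64(-338), np.int64(3))]
2776
374 459 187 244
```

The top view shows the caddy at px (355–458, 187–252), nose to image left (+y), with its handle bar at px (453, 215). The bay's U spans px (160–257, 164–250) and opens to the right. The small square decoy is at (295, 120). The scene view agrees. Next I'll get accurate poses.

```bash
cat >> h.py <<'E'
def rect(P):
    (c,s,a)=cv2.minAreaRect((P*1000).astype(np.float32)); b=cv2.boxPoints((c,s,a)); 
    e=[b[1]-b[0],b[2]-b[1]]; L=max(e,key=np.linalg.norm)
    return np.round(c,1),np.round(s,1),round(np.degrees(np.arctan2(L[1],L[0]))%180,2)
def bay(im,W,u0=140,u1=275,v0=150,v1=265):
    hsv=cv2.cvtColor(im,cv2.COLOR_RGB2HSV); m=(hsv[...,1]<35)&(hsv[...,2]>120)
    k=np.zeros_like(m); k[v0:v1,u0:u1]=1; m&=k
    n,l,st,_=cv2.connectedComponentsWithStats(m.astype(np.uint8)); i=1+np.argmax(st[1:,4]); return l==i
def handle(W):
    m=(W[...,2]>.105)&(W[...,2]<.14)&(W[...,0]>.5)&(W[...,0]<.72)&(W[...,1]>-.4)&(W[...,1]<.3)
    n,l,st,c=cv2.connectedComponentsWithStats(m.astype(np.uint8)); 
    # handle = rearmost large blob
    best=[i for i in range(1,n) if st[i,4]>80]; i=max(best,key=lambda i:c[i][0]); return l==i
def fit(P): # line y = a x + b robust
    return np.polyfit(P[:,0],P[:,1],1)
E
python3 - <<'E'
from h import *
z=np.load("top0.npz");im=z["im"];W=z["W"]
# intersect ray with z=0 / use known height
m=vision.camera_model("top");K=np.array(m["camera_matrix"]);Rm=cv2.Rodrigues(np.array(m["rvec"],float))[0];t=np.array(m["tvec"]).ravel();C=-Rm.T@t
print("cam",C)
def onplane(mask,h):
    v,u=np.where(mask); d=np.c_[(u-K[0,2])/K[0,0],(v-K[1,2])/K[1,1],np.ones(len(u))]@Rm
    return (C+d*((h-C[2])/d[:,2])[:,None])[:,:2]
b=bay(im,W); P=onplane(b,0); print("bay",b.sum(),rect(P))
print("tape", [ (fit(Q[:,::-1]),len(Q)) for Q in (P[(P[:,0]>.66)&(P[:,1]<.22)],P[(P[:,0]<.57)&(P[:,1]<.22)])], fit(P[(P[:,1]>.235)&(P[:,0]>.56)&(P[:,0]<.67)]))
hm=handle(W); H=onplane(hm,.129); print("handle",hm.sum(),rect(H), np.nanmean(W[hm],0), fit(H[:,:2]))
dm=(W[...,2]>.03)&(W[...,2]<.075)&(W[...,0]>.5)&(W[...,1]<-.12)&(W[...,1]>-.32)
n,l,st,c=cv2.connectedComponentsWithStats(dm.astype(np.uint8));i=1+np.argmax(st[1:,4]);print(st[i])
D=W[l==i]; print("deck",rect(D[:,:2]))
for y0,y1 in((-.16,-.14),(-.25,-.23)):
  q=D[(D[:,1]>y0)&(D[:,1]<y1)]; print(y0,np.percentile(q[:,0],[1,99]))
hs=cv2.cvtColor(im,cv2.COLOR_RGB2HSV); red=(W[...,2]>.14)&(W[...,2]<.17)&(W[...,1]<-.1)&(W[...,1]>-.32)&(W[...,0]>.5)&(W[...,0]<.7)
n,l,st,c=cv2.connectedComponentsWithStats(red.astype(np.uint8))
for i in range(1,n):
  if st[i,4]>40: print("jar",st[i,4],rect(onplane(l==i,.156)))
# surroundings height obstacles
for x in (.45,.5): print(x)
o=(W[...,2]>.01)&(W[...,0]>.45)&(W[...,0]<.8)
n,l,st,c=cv2.connectedComponentsWithStats(o.astype(np.uint8))
for i in range(1,n):
  if st[i,4]>60: q=W[l==i]; print("obs",q.min(0).round(3),q.max(0).round(3))
E
```

```text
cam [ 0.46887903 -0.06934118  0.96675938]
bay 2001 (array([623.5, 159.7]), array([182.2, 195.8]), np.float32(90.53))
tape [(array([-0.00693423,  0.70761423]), 557), (array([-0.00587836,  0.54116505]), 593)] [0.01176126 0.24183639]
handle 535 (array([ 598. , -305.4]), array([98.2, 25. ]), np.float32(2.91)) [ 0.59757138 -0.30927556  0.12593939] [ 0.05570897 -0.34169106]
[ 347   18   95   77 4912]
deck (array([ 949.8, -229.8]), array([200.8, 144.8]), np.float32(81.85))
-0.16 [0.89880858 1.0096413 ]
-0.25 [0.88031631 1.01809203]
jar 545 (array([ 615.7, -191.7]), array([44.2, 46.3]), np.float32(154.01))
jar 556 (array([ 564.1, -194.7]), array([43.4, 45.1]), np.float32(91.3))
0.45
0.5
obs [ 0.775 -0.174  0.01 ] [ 0.8   -0.11   0.224]
obs [0.749 0.346 0.01 ] [0.8   0.446 0.053]
obs [ 0.723 -0.526  0.03 ] [ 0.8   -0.362  0.062]
obs [ 0.747 -0.357  0.01 ] [ 0.781 -0.16   0.052]
obs [ 0.45 -0.69  0.01] [ 0.783 -0.55   0.138]
obs [0.602 0.345 0.01 ] [0.703 0.446 0.024]
obs [ 0.529 -0.321  0.038] [ 0.656 -0.138  0.161]
obs [ 0.45  -0.242  0.01 ] [0.556 0.431 0.085]
obs [ 0.452 -0.497  0.01 ] [ 0.517 -0.464  0.015]
obs [ 0.457 -0.467  0.01 ] [ 0.497 -0.444  0.016]
```

```bash
cat >> h.py <<'E'
_m=vision.camera_model("top");K=np.array(_m["camera_matrix"]);Rm=cv2.Rodrigues(np.array(_m["rvec"],float))[0];C=-Rm.T@np.array(_m["tvec"]).ravel()
def onp(u,v,h):
    d=np.c_[(np.asarray(u)-K[0,2])/K[0,0],(np.asarray(v)-K[1,2])/K[1,1],np.ones(len(u))]@Rm
    return (C+d*((h-C[2])/d[:,2])[:,None])[:,:2]
def jars(W):
    red=(W[...,2]>.147)&(W[...,2]<.165)&(W[...,0]>.5)&(W[...,0]<.75)&(W[...,1]>-.3)&(W[...,1]<.27)
    n,l,st,c=cv2.connectedComponentsWithStats(red.astype(np.uint8)); out=[]
    for i in range(1,n):
        if 250<st[i,4]<1200:
            v,u=np.where(l==i); out.append(onp(u,v,.156).mean(0)) # centroid of top
    out=np.array(sorted(out,key=lambda p:-p[0])); return out
E
python3 - <<'E'
from h import *
z=np.load("top0.npz");im=z["im"];W=z["W"]
hm=handle(W); vs=np.unique(np.where(hm)[0]); print(vs.min(),vs.max())
vv=vs[3:-3]; ub=[np.where(hm[v])[0].max()+.5 for v in vv]; B=onp(ub,vv,.129); p=fit(B); print("rear edge",p,"at .597:",np.polyval(p,.597), np.degrees(p[0]))
e=onp([450,450],[vs.min()-.5,vs.max()+.5],.125); print("ends",e, "mid x",e[:,0].mean())
J=jars(W); print("jars",J, np.degrees(np.arctan2(*(J[0]-J[1])[::-1])))
big=cv2.resize(im[170:265,335:475],None,fx=5,fy=5,interpolation=cv2.INTER_CUBIC); cv2.imwrite("pics/cad.png",big[...,::-1])
E
```

```text
187 241
rear edge [ 0.06406929 -0.35572586] at .597: -0.31747648834913117 3.6709000525163993
ends [[ 0.64891594 -0.30726383]
 [ 0.54854613 -0.3048529 ]] mid x 0.5987310355238875
jars [[ 0.61652063 -0.19225324]
 [ 0.56495136 -0.19542471]] 3.519204729939631
```

View pics/cad.png

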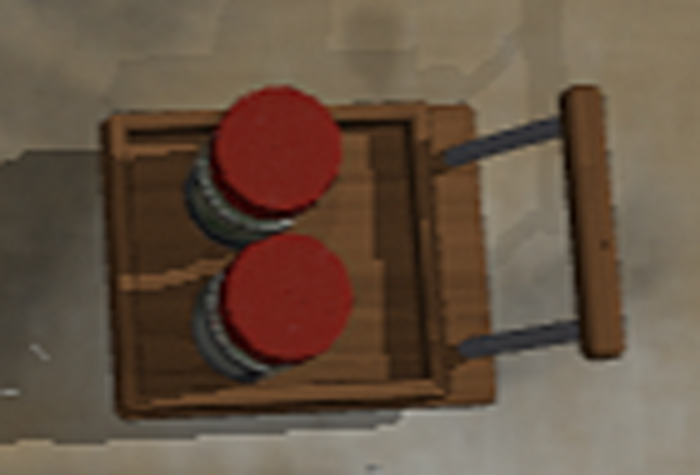

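The crop shows the handle bar's middle at about px (453, 214) of the top image, and the nose pointing left at about 93.5°. I'll move above the handle.

Request:
move_arm:
  series: "0 0 -52.2 -0.628 -0.330 0 0; 0 0 -52.2 -0.628 -0.330 0 0; 0 0 -52.2 -0.628 -0.330 0 0; 0 0 -52.2 -0.628 -0.330 0 0; 0 0 -52.2 -0.628 -0.330 0 0; 0 0 -52.2 -0.628 -0.330 0 0; 0 0 -52.2 -0.628 -0.330 0 0; 0 0 -52.2 -0.628 -0.330 0 0; 0 0 -52.2 -0.628 -0.330 0 0; 0 0 -52.2 -0.628 -0.330 0 0"
  force: 30

```text
time: 1.6
tcp_pos: [0.5399, -0.0651, 0.2316]
tcp_rot: [-0.031, 1.0, -0.0, 0.0]
wrist_force: [1.6, 0.8, 0.9]
width: 1.002
finger_force: 0.0
```

```bash
cat >> h.py <<'E'
def shift(pos,yaw): # target pos, yaw of tool y (deg)
    s=readout.read_state(); Q=R.from_quat(s["tcp_rot"]); T=Q.as_matrix()
    y=np.degrees(np.arctan2(T[1,1],T[0,1]))
    tilt=np.degrees(np.arccos(-T[2,2]))
    return "t",round(s["time"],2),"pos",s["tcp_pos"].round(4),"yaw",round(y,2),"tilt",round(tilt,2),"rz",round(-(yaw-y),2),"shift",(T.T@(np.array(pos)-s["tcp_pos"])).round(4),"F",s["wrist_force"].round(1),"q",s["q"].round(2)
E
python3 -c "
from h import *
print(*shift((.5985,-.310,.18),93.5))"
```

```text
t 1.6 pos [ 0.5399 -0.0651  0.2316] yaw 93.51 tilt 0.03 rz 0.01 shift [-0.0434 -0.248   0.0517] F [1.6 0.8 0.9] q [-0.26  0.09  1.51 -0.    1.55 -1.89]
```

Request:
move_arm:
  series: "0 0 0 -0.008 -0.050 0.005 0; 0 0 0 -0.017 -0.1 0.01 0; 0 0 0 -0.026 -0.15 0.015 0; 0 0 0 -0.034 -0.198 0.02 0; 0 0 0 -0.042 -0.238 0.025 0; 0 0 0 -0.043 -0.246 0.025 0; 0 0 0 -0.043 -0.248 0.025 0; 0 0 0 -0.043 -0.248 0.025 0; 0 0 0 -0.043 -0.248 0.025 0; 0 0 0 -0.043 -0.248 0.025 0"

```text
time: 2.6
tcp_pos: [0.5981, -0.3068, 0.207]
tcp_rot: [-0.031, 1.0, -0.0, 0.0]
wrist_force: [0.1, -0.4, 0.1]
width: 1.0
finger_force: 0.0
```

```bash
python3 -c "
from h import *
print(*shift((.5985,-.310,.101),93.5))
im,d=vision.read_camera('wrist'); cv2.imwrite('pics/w.png',im[...,::-1]); m=vision.camera_model('wrist'); print(m)
"
```

```text
t 2.6 pos [ 0.5981 -0.3068  0.207 ] yaw 93.58 tilt 0.04 rz 0.08 shift [-1.00e-04 -3.10e-03  1.06e-01] F [ 0.1 -0.4  0.1] q [-0.59  0.36  1.22 -0.    1.56 -2.22]
{'camera_matrix': array([[309.70691629,   0.        , 317.31430259],
       [  0.        , 309.70691629, 202.09616957],
       [  0.        ,   0.        ,   1.        ]]), 'tool_from_camera': array([[-1.79136031e-04, -9.60163619e-01, -2.79438351e-01,
         7.08623416e-02],
       [ 9.99999975e-01, -1.33867088e-04, -1.81083656e-04,
        -8.15022202e-04],
       [ 1.36462340e-04, -2.79438376e-01,  9.60163619e-01,
        -1.43478561e-01],
       [ 0.00000000e+00,  0.00000000e+00,  0.00000000e+00,
         1.00000000e+00]])}
```

View pics/w.png

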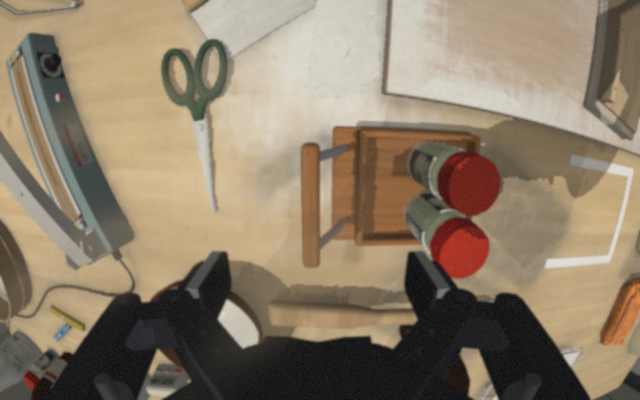

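In the wrist view the bar spans px (302–319, 143–266), parallel to the pads. Its middle is about 5 mm to the −y side of the tool, so I'll shift, descend and close.

Request:
move_arm:
  series: "0 0 0 0.001 -0.003 0.03 0; 0 0 0 0.002 -0.0045 0.065 0; 0 0 0 0.002 -0.0045 0.095 0; 0 0 0 0.002 -0.0045 0.106 0; 0 0 0 0.002 -0.0045 0.106 0; 0 0 0 0.002 -0.0045 0.106 0.5; 0 0 0 0.002 -0.0045 0.106 0.7; 0 0 0 0.002 -0.0045 0.106 0.8; 0 0 0 0.002 -0.0045 0.106 0.9; 0 0 0 0.002 -0.0045 0.106 1"
  force: 30

```text
time: 3.65
tcp_pos: [0.5963, -0.3127, 0.1008]
tcp_rot: [-0.031, 1.0, -0.0, 0.0]
wrist_force: [-0.7, 3.2, 3.3]
width: 0.159
finger_force: 33.3
```

```bash
python3 -c "
from h import *
print(*shift((.5985,-.310,.101),93.5)); s=readout.read_state(); print(s['width'],s['finger_force'])
im,d,W=cloud('top'); J=jars(W); print(J,np.degrees(np.arctan2(*(J[0]-J[1])[::-1])))"
```

```text
t 3.65 pos [ 0.5963 -0.3127  0.1008] yaw 93.51 tilt 0.03 rz 0.01 shift [-0.0023  0.0025 -0.0002] F [-0.7  3.2  3.3] q [-0.6   0.42  1.36 -0.    1.36 -2.23]
0.15945528055484992 33.30868721008301
[[ 0.61651229 -0.1926219 ]
 [ 0.56487345 -0.19580074]] 3.5226292527358827
```

Request:
move_arm:
  series: "0 0 0 0 0.004 0 1; 0 0 0 0 0.012 0 1; 0 0 0 0 0.022 0 1; 0 0 0 0 0.033 0 1; 0 0 0 0 0.044 0 1; 0 0 0 0 0.055 0 1; 0 0 0 0 0.066 0 1; 0 0 0 0 0.077 0 1; 0 0 0 0 0.085 0 1; 0 0 0 0 0.085 0 1"
  force: 60

```text
time: 4.7
tcp_pos: [0.5911, -0.2266, 0.1007]
tcp_rot: [-0.031, 1.0, 0.0, 0.0]
wrist_force: [-1.2, 0.7, 5.9]
width: 0.151
finger_force: 62.5
```

```bash
cat > plan.py <<'E'
from h import *
def plan(goal=(.6235,.1515,90.5),straight=.06,step=.011):
    s=readout.read_state(); T=R.from_quat(s["tcp_rot"]).as_matrix(); H=s["tcp_pos"]; y0=np.arctan2(T[1,1],T[0,1])
    u=lambda a:np.array([np.cos(a),np.sin(a)])
    R0=H[:2]+.047*u(y0); g=np.radians(goal[2]); R1=np.array(goal[:2])-.048*u(g)
    E=R1-straight*u(g)
    # quintic x(y), zero curvature ends
    L=E[1]-R0[1]; A=np.array([[1,0,0,0,0,0],[0,1,0,0,0,0],[0,0,2,0,0,0],[1]*6,[0,1,2,3,4,5],[0,0,2,6,12,20]],float)
    c=np.linalg.solve(A,[R0[0],L/np.tan(y0),0,E[0],L/np.tan(g),0])
    t=np.linspace(0,1,2000); x=np.polyval(c[::-1],t); dx=np.polyval(np.polyder(c[::-1]),t)/L
    P=np.c_[x,R0[1]+L*t]; th=np.arctan2(1,dx)
    n=300; q=np.linspace(0,1,n)[1:]; P=np.r_[P,E+np.outer(q,R1-E)]; th=np.r_[th,np.full(n-1,g)]
    S=np.r_[0,np.cumsum(np.linalg.norm(np.diff(P,axis=0),axis=1))]
    print("len",S[-1],"th range",np.degrees([th.min(),th.max()]))
    d=[]; a=0;k=0
    N=int(np.ceil(S[-1]/step)); N=-(-N//10)*10-1
    f=np.linspace(0,1,N+1)[1:]
    ss=S[-1]*f
    out=[]
    for v in ss:
        p=np.array([np.interp(v,S,P[:,0]),np.interp(v,S,P[:,1])]); a=np.interp(v,S,th); out.append((*(p-.047*u(a)),np.degrees(a)))
    return out
def rows(out,frame_yaw,base):
    a=np.radians(frame_yaw); ty=np.array([np.cos(a),np.sin(a)]); tx=np.array([-np.sin(a),np.cos(a)])
    for x,y,yaw in out:
        d=np.array([x,y])-base; print(f"0 0 {-(yaw-frame_yaw):.1f} {d@tx:.4f} {d@ty:.4f} 0 1;",end=" ")
    print()
E
python3 - <<'E'
from plan import *
print(*shift((0,0,0),90.5))
T=R.from_quat(readout.read_state()["tcp_rot"]).as_matrix(); print(T.round(3))
im,d,W=cloud('top'); J=jars(W); print(J,np.degrees(np.arctan2(*(J[0]-J[1])[::-1])))
out=plan(); np.save("out.npy",out); s=readout.read_state()
print(len(out)); y0=np.degrees(np.arctan2(T[1,1],T[0,1]))
rows(out[:10],y0,s["tcp_pos"][:2]); print(out[9])
for k in (10,20):
    rows(out[k:k+10],out[k-1][2],np.array(out[k-1][:2])); print(out[min(k+9,len(out)-1)])
E
```

```text
t 4.7 pos [ 0.5911 -0.2266  0.1007] yaw 93.57 tilt 0.01 rz 3.07 shift [0.5759 0.2629 0.1006] F [-1.2  0.7  5.9] q [-0.49  0.34  1.47  0.    1.33 -2.12]
[[-0.998 -0.062  0.   ]
 [-0.062  0.998  0.   ]
 [-0.     0.    -1.   ]]
[[ 0.61127188 -0.1072694 ]
 [ 0.55969022 -0.11026367]] 3.322246699349683
len 0.28857560412752487 th range [71.46905557 93.55524782]
29
0 0 0.6 0.0005 0.0100 0 1; 0 0 2.3 0.0016 0.0199 0 1; 0 0 4.7 0.0029 0.0300 0 1; 0 0 7.5 0.0042 0.0401 0 1; 0 0 10.5 0.0051 0.0503 0 1; 0 0 13.4 0.0053 0.0606 0 1; 0 0 16.0 0.0049 0.0707 0 1; 0 0 18.2 0.0037 0.0808 0 1; 0 0 20.0 0.0018 0.0907 0 1; 0 0 21.2 -0.0008 0.1003 0 1; 
(np.float64(0.5856350304391352), np.float64(-0.1270623108399835), np.float64(72.33650972898656))
0 0 0.7 0.0005 0.0100 0 1; 0 0 0.9 0.0005 0.0199 0 1; 0 0 0.5 0.0001 0.0299 0 1; 0 0 -0.4 -0.0007 0.0398 0 1; 0 0 -1.9 -0.0017 0.0498 0 1; 0 0 -3.8 -0.0027 0.0598 0 1; 0 0 -6.0 -0.0038 0.0699 0 1; 0 0 -8.6 -0.0046 0.0800 0 1; 0 0 -11.3 -0.0050 0.0902 0 1; 0 0 -13.9 -0.0049 0.1004 0 1; 
(np.float64(0.6207837213971105), np.float64(-0.032937688072488744), np.float64(86.1977255238288))
0 0 -2.2 -0.0016 0.0100 0 1; 0 0 -3.7 -0.0023 0.0200 0 1; 0 0 -4.3 -0.0021 0.0299 0 1; 0 0 -4.3 -0.0013 0.0399 0 1; 0 0 -4.3 -0.0006 0.0498 0 1; 0 0 -4.3 0.0002 0.0597 0 1; 0 0 -4.3 0.0009 0.0696 0 1; 0 0 -4.3 0.0016 0.0796 0 1; 0 0 -4.3 0.0024 0.0895 0 1; 
(np.float64(0.6243290208723455), np.float64(0.056503617308903714), np.float64(90.5))
```

Request:
move_arm:
  series: "0 0 0.6 0.0005 0.010 0 1; 0 0 2.3 0.0016 0.020 0 1; 0 0 4.7 0.0029 0.030 0 1; 0 0 7.5 0.0042 0.040 0 1; 0 0 10.5 0.0051 0.050 0 1; 0 0 13.4 0.0053 0.0605 0 1; 0 0 16.0 0.0049 0.0705 0 1; 0 0 18.2 0.0037 0.081 0 1; 0 0 20.0 0.0018 0.0905 0 1; 0 0 21.2 -0.0008 0.1005 0 1"

```text
time: 5.75
tcp_pos: [0.5859, -0.1275, 0.1007]
tcp_rot: [0.155, 0.988, -0.0, 0.0]
wrist_force: [-0.0, -1.4, 6.1]
width: 0.151
finger_force: 62.7
```

Run:
```python
from plan import *
print(*shift((.58564,-.12706,.1007),72.34))
im,d,W=cloud('top'); J=jars(W); print(J,np.degrees(np.arctan2(*(J[0]-J[1])[::-1])))
```

```text
t 5.75 pos [ 0.5859 -0.1275  0.1007] yaw 72.22 tilt 0.05 rz -0.12 shift [0.0004 0.0004 0.    ] F [-0.  -1.4  6.1] q [-0.34  0.28  1.56 -0.    1.31 -1.6 ]
[[ 0.64878937 -0.01678824]
 [ 0.60127112 -0.0017465 ]] -17.56500094594631
```

Request:
move_arm:
  series: "0 0 0.7 0.0005 0.010 0 1; 0 0 0.9 0.0005 0.020 0 1; 0 0 0.5 0.0001 0.030 0 1; 0 0 -0.4 -0.0007 0.040 0 1; 0 0 -1.9 -0.0017 0.050 0 1; 0 0 -3.8 -0.0027 0.060 0 1; 0 0 -6.0 -0.0038 0.070 0 1; 0 0 -8.6 -0.0046 0.080 0 1; 0 0 -11.3 -0.0050 0.090 0 1; 0 0 -13.9 -0.0049 0.1005 0 1"

```text
time: 6.8
tcp_pos: [0.6214, -0.0333, 0.1007]
tcp_rot: [0.032, 0.999, -0.0, 0.0]
wrist_force: [0.3, -1.4, 6.9]
width: 0.151
finger_force: 62.7
```

Run:
```python
from plan import *
print(*shift((.62078,-.03294,.1007),86.2))
im,d,W=cloud('top'); J=jars(W); print(J,J.mean(0),np.degrees(np.arctan2(*(J[0]-J[1])[::-1])))
cv2.imwrite("pics/mid.png",cv2.resize(im[140:280,130:400],None,fx=2.8,fy=2.8)[...,::-1])
```

```text
t 6.8 pos [ 0.6214 -0.0333  0.1007] yaw 86.3 tilt 0.05 rz 0.1 shift [0.0006 0.0003 0.    ] F [ 0.3 -1.4  6.9] q [-0.18  0.32  1.5  -0.    1.32 -1.68]<stdin>:3: RuntimeWarning: Mean of empty slice.
  ret = ret.dtype.type(ret / rcount)
Traceback (most recent call last):
IndexError: index 0 is out of bounds for axis 0 with size 0
```

Run:
```python
from plan import *
im,d,W=cloud('top'); cv2.imwrite("pics/mid.png",cv2.resize(im[120:300,100:400],None,fx=2.6,fy=2.6)[...,::-1])
im,d=vision.read_camera('wrist'); np.save("w2.npy",im); cv2.imwrite("pics/w2.png",im[...,::-1])
```

```text
(no output)
```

View pics/mid.png

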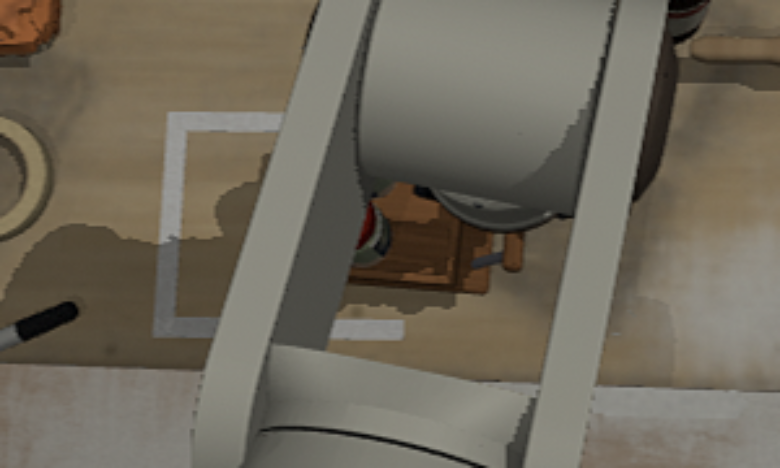

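View pics/w2.png

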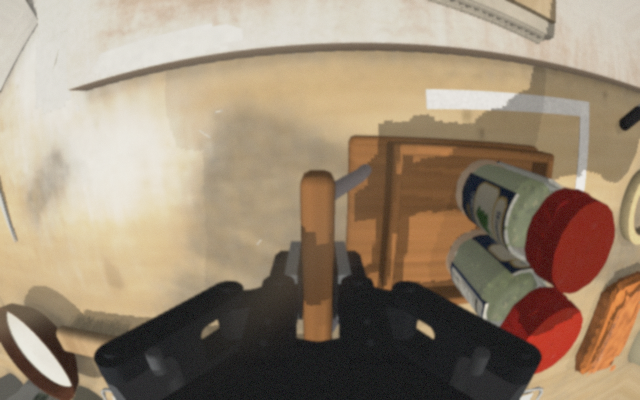

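The arm hides the caddy in the top view. The wrist view shows the bar gripped at its middle (left end at px (318, 172)) and the left and closed tape strips from (427, 99) to (588, 101). I'll do the last straight run now.

Request:
move_arm:
  series: "0 0 -2.2 -0.0015 0.010 0 1; 0 0 -3.7 -0.0021 0.020 0 1; 0 0 -4.2 -0.0018 0.030 0 1; 0 0 -4.2 -0.0009 0.040 0 1; 0 0 -4.2 -0.0001 0.050 0 1; 0 0 -4.2 0.0007 0.060 0 1; 0 0 -4.2 0.0014 0.070 0 1; 0 0 -4.2 0.0021 0.079 0 1; 0 0 -4.2 0.0026 0.085 0 1; 0 0 -4.2 0.0026 0.085 0 1"

```text
time: 7.95
tcp_pos: [0.6244, 0.0523, 0.1007]
tcp_rot: [-0.004, 1.0, 0.0, 0.001]
wrist_force: [2.6, 0.7, 5.8]
width: 0.155
finger_force: 62.6
```

Run:
```python
from plan import *
print(*shift((.6243,.0565,.1007),90.5))
im,d=vision.read_camera('wrist'); cv2.imwrite("pics/w3.png",im[...,::-1]); np.save("w3.npy",im)
im,d,W=cloud('top'); cv2.imwrite("pics/t3.png",cv2.resize(im[120:300,100:400],None,fx=2.6,fy=2.6)[...,::-1])
```

```text
t 7.95 pos [0.6244 0.0523 0.1007] yaw 90.43 tilt 0.07 rz -0.07 shift [0.0001 0.0042 0.    ] F [2.6 0.7 5.8] q [-0.04  0.33  1.49  0.    1.32 -1.62]
```

View pics/w3.png

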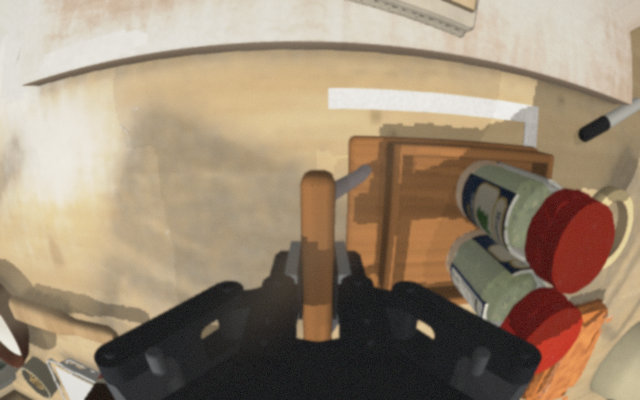

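The wrist view shows the left strip from px (328, 98) to the corner at (538, 107), and the deck's left edge at row ~138. I'll compute the fit from these.

Run:
```python
from plan import *
m=vision.camera_model("wrist");K2=np.array(m["camera_matrix"]);A=np.array(m["tool_from_camera"])
s=readout.read_state();T=R.from_quat(s["tcp_rot"]).as_matrix();p=s["tcp_pos"]
def w(u,v,h):
    a=np.array([u-K2[0,2],v-K2[1,2]])/K2[0,0]; r_=np.linalg.norm(a); c=np.r_[a/r_*np.sin(r_),np.cos(r_)]
    d=T@(A[:3,:3]@c); o=p+T@A[:3,3]; return (o+d*(h-o[2])/d[2]).round(4)
for n,u,v,h in (("open end outer",328,88,0),("open end inner",328,108,0),("corner outer",539,107,0),("closed inner",525,135,0),("closed outer",537,135,0),("strip mid in",430,113,0),("strip mid out",430,91,0),
  ("deck rear left top",349,137,.048),("deck front left",553,153,.048),("bar end",318,172,.129)): print(n,w(u,v,h))
```

```text
open end outer [0.5328 0.0585 0.    ]
open end inner [0.5486 0.0586 0.    ]
corner outer [0.5308 0.2573 0.    ]
closed inner [0.5591 0.2415 0.    ]
closed outer [ 0.5576  0.257  -0.    ]
strip mid in [0.5488 0.1418 0.    ]
strip mid out [0.5306 0.1412 0.    ]
deck rear left top [0.5677 0.0705 0.048 ]
deck front left [0.5691 0.2363 0.048 ]
bar end [0.5752 0.0508 0.129 ]
```

Request:
move_arm:
  series: "0 0 0 0 0.001 0 1; 0 0 0 0 0.003 0 1; 0 0 0 0 0.004 0 1; 0 0 0 0 0.004 0 1; 0 0 0 0 0.004 0 1; 0 0 0 0 0.004 0 1; 0 0 0 0 0.004 0 0.75; 0 0 0 0 0.004 0 0.6; 0 0 0 0 0.004 0 0.5; 0 0 0 0 0.004 0 0.4"
  force: 20

```text
time: 9.05
tcp_pos: [0.6237, 0.0558, 0.1001]
tcp_rot: [-0.004, 1.0, -0.0, -0.0]
wrist_force: [-0.1, 0.3, -0.2]
width: 0.596
finger_force: 0.0
```

Request:
move_arm:
  series: "0 0 0 0 0 -0.01 0.4; 0 0 0 0 0 -0.03 0.4; 0 0 0 0 0 -0.06 0.4; 0 0 0 0 0 -0.1 0.4; 0 0 0 0 -0.04 -0.14 0.4; 0 0 0 0 -0.08 -0.15 0.4; 0 0 0 0 -0.13 -0.15 0.4; 0 0 0 0 -0.18 -0.15 0.4; 0 0 0 0 -0.23 -0.15 0.4; 0 0 0 0 -0.23 -0.15 0.4"

```text
time: 10.05
tcp_pos: [0.6248, -0.1798, 0.2505]
tcp_rot: [-0.001, 1.0, -0.001, -0.0]
wrist_force: [0.5, 1.4, -0.9]
width: 0.602
finger_force: 0.0
```

Run:
```python
from plan import *
print(*shift((.6243,.0565,.1007),90.5))
im,d,W=cloud('top'); J=jars(W); print(J,J.mean(0))
if len(J)==2: print(np.degrees(np.arctan2(*(J[0]-J[1])[::-1])))
cv2.imwrite("pics/t4.png",cv2.resize(im[140:280,130:330],None,fx=4,fy=4)[...,::-1]); np.savez("t4.npz",im=im,W=W)
im,d,W=cloud('scene'); cv2.imwrite("pics/s4.png",cv2.resize(im[120:270,270:470],None,fx=4,fy=4)[...,::-1])
```

```text
t 10.05 pos [ 0.6248 -0.1798  0.2505] yaw 90.12 tilt 0.08 rz -0.38 shift [-0.      0.2365  0.1495] F [ 0.5  1.4 -0.9] q [-0.4   0.3   1.21 -0.    1.63 -1.97]
[[0.65115154 0.17156439]
 [0.59946595 0.17148772]] [0.62530875 0.17152605]
0.08499381710766449
```

View pics/t4.png

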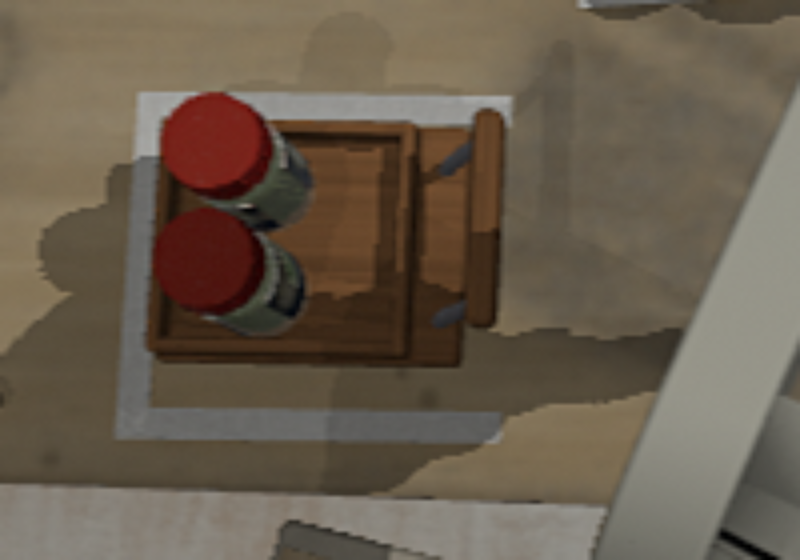

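View pics/s4.png

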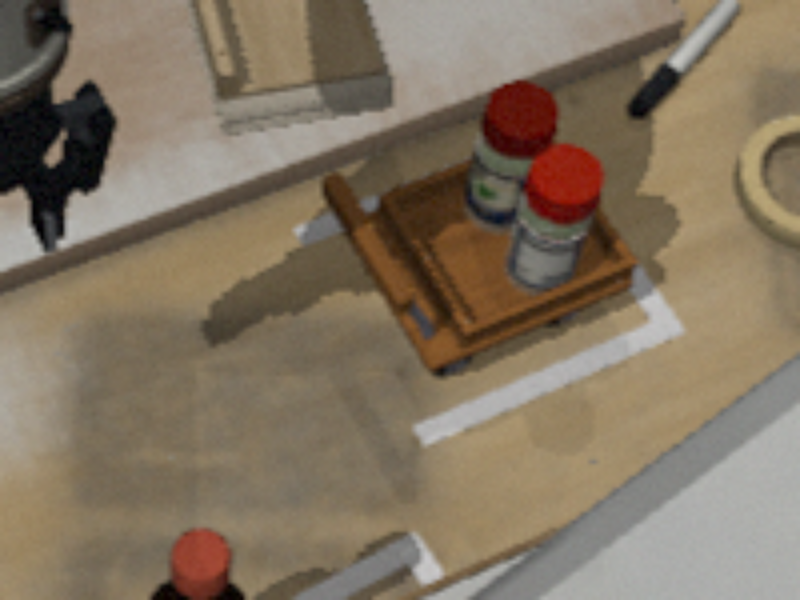

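The top view shows the caddy at px (167–255, 168–231) inside the U, parallel to the strips with its nose at the closed end. The scene view agrees: wheels on the table, gripper well clear. The measured pose is within about 1 mm and 0.5° of the bay's, so I'm handing in.

```bash
python3 -c "
from rig import r
print(r.close_job())"
```

```text
the job is handed in; nothing more can be done
None
```

The caddy was rolled straight for 85 mm, steered into the taped bay, let go and handed in at about 10 s; it measured within about 1 mm and 0.5° of the bay's centre, though the castors were not seen directly and are taken as straight from the final straight run of about 60 mm.

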